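# Move the vacuum fittings to the pump rack in reverse order

## Task

Move the four steel vacuum fittings, one by one, from the black storage rack into the aluminium pump rack so that their row is reversed: seen from the robot, the fitting that stood farthest left must end farthest right, the second from the left second from the right, and so on. Each must stand upright on the floor of its own bay; set them down gently, do not drop them.

Things in the scene. Friction and masses are not known exactly. Their poses are not given: they have to be found in the camera images.
- nipple: Straight pipe piece 64 mm tall, 0.2 kg: tube 26 mm across from 10 to 54 mm height, equal 40 mm flange on top with a wide dark bore. Grip the tube 40 mm above the underside. Steel, upright. Bottom flange 40 mm across, 6 thick. Origin: centre of underside, z up, any yaw. Starts in its own cup on the storage rack, within 6 mm of centred.
- reducer: Reducing pipe piece 58 mm tall, 0.16 kg: cone up to 24 mm height, neck 18 mm across from 24 to 50 mm, small 28 mm flange on top with a narrow dark bore. Grip the neck 38 mm above the underside. Steel, upright. Bottom flange 40 mm across, 6 thick. Origin: centre of underside, z up, any yaw. Starts in its own cup on the storage rack, within 6 mm of centred.
- plug: Blanking plug 60 mm tall, 0.16 kg: stem 14 mm across, rounded closed mushroom knob from 36 to 60 mm height, widest (32 mm) at 46 mm; no bore. Grip the knob 46 mm above the underside. Steel, upright. Bottom flange 40 mm across, 6 thick. Origin: centre of underside, z up, any yaw. Starts in its own cup on the storage rack, within 6 mm of centred.
- valve: Valve 64 mm tall, 0.28 kg: body 28 mm across from 9 to 46 mm height; rigid five-lobed handwheel 38 mm across at 52 to 60 mm, brass tip. Grip the body 37 mm above the underside, fingers opened wider than the wheel. Steel, upright. Bottom flange 40 mm across, 6 thick. Origin: centre of underside, z up, any yaw. Starts in its own cup on the storage rack, within 6 mm of centred.
- storage_rack: Full at the start: black strip 70 mm (x) by 272 mm (y), 5 mm thick, fixed, with four grey cups in a row at y = +100.5, +33.5, -33.5, -100.5 mm. Origin: centre of underside, on the table; +y along the row to the robot's left (within 0.2 rad). It may be the nearer or the farther rack.
- pump_rack: Empty at the start: aluminium tray 68 mm (x) by 273 mm (y), 14 mm tall, fixed, wire handles at its ends. Four bays in a row, centres at x = 0, y = +100.5, +33.5, -33.5, -100.5 mm, each 58 mm (x) by 62 mm (y) inside, walls 5 mm, floor 5 mm above the table. Origin: centre of underside, on the table; +y along the row to the robot's left (within 0.2 rad).
- nipple_cup: The grey square cup, fixed on the storage rack, where the nipple stands at the start; it marks the nipple's first place in the row. 64 mm square outside, 58 inside, 12 tall, inner floor 3 mm above its origin (8 mm above the table). Origin: centre of underside, axes as the storage rack's. All four cups look alike.
- reducer_cup: The grey square cup, fixed on the storage rack, where the reducer stands at the start; it marks the reducer's first place in the row. 64 mm square outside, 58 inside, 12 tall, inner floor 3 mm above its origin (8 mm above the table). Origin: centre of underside, axes as the storage rack's. All four cups look alike.
- plug_cup: The grey square cup, fixed on the storage rack, where the plug stands at the start; it marks the plug's first place in the row. 64 mm square outside, 58 inside, 12 tall, inner floor 3 mm above its origin (8 mm above the table). Origin: centre of underside, axes as the storage rack's. All four cups look alike.
- valve_cup: The grey square cup, fixed on the storage rack, where the valve stands at the start; it marks the valve's first place in the row. 64 mm square outside, 58 inside, 12 tall, inner floor 3 mm above its origin (8 mm above the table). Origin: centre of underside, axes as the storage rack's. All four cups look alike.
There are look-alikes about, which are no part of the job. What is shaped like the nipple but purple is not meant.

How it is judged:
At the end, for the whole second after the job is handed in: All four fittings stand in the pump rack, upright within 0.1 rad, undersides within 3 mm of the bay floor height, within 12.5 mm (across) and 14.5 mm (along) of their bay's centre, in the reverse of the order of their cups on the storage rack, at rest and released (x of nipple in the frame of pump_rack between -0.0125 and 0.0125 m and z of nipple in the frame of pump_rack between 0.002 and 0.008 m and angle between each of nipple, reducer, plug, valve's own z axis and vertical below 0.1 rad and linear speed of each of nipple, reducer, plug, valve below 0.02 m/s and angular speed of each of nipple, reducer, plug, valve below 0.3 rad/s and ((y of nipple_cup in the frame of storage_rack between 0.0855 and 0.1155 m and y of nipple in the frame of pump_rack between -0.115 and -0.086 m) or (y of nipple_cup in the frame of storage_rack between 0.0185 and 0.0485 m and y of nipple in the frame of pump_rack between -0.048 and -0.019 m) or (y of nipple_cup in the frame of storage_rack between -0.0485 and -0.0185 m and y of nipple in the frame of pump_rack between 0.019 and 0.048 m) or (y of nipple_cup in the frame of storage_rack between -0.1155 and -0.0855 m and y of nipple in the frame of pump_rack between 0.086 and 0.115 m)) and x of reducer in the frame of pump_rack between -0.0125 and 0.0125 m and z of reducer in the frame of pump_rack between 0.002 and 0.008 m and ((y of reducer_cup in the frame of storage_rack between 0.0855 and 0.1155 m and y of reducer in the frame of pump_rack between -0.115 and -0.086 m) or (y of reducer_cup in the frame of storage_rack between 0.0185 and 0.0485 m and y of reducer in the frame of pump_rack between -0.048 and -0.019 m) or (y of reducer_cup in the frame of storage_rack between -0.0485 and -0.0185 m and y of reducer in the frame of pump_rack between 0.019 and 0.048 m) or (y of reducer_cup in the frame of storage_rack between -0.1155 and -0.0855 m and y of reducer in the frame of pump_rack between 0.086 and 0.115 m)) and x of plug in the frame of pump_rack between -0.0125 and 0.0125 m and z of plug in the frame of pump_rack between 0.002 and 0.008 m and ((y of plug_cup in the frame of storage_rack between 0.0855 and 0.1155 m and y of plug in the frame of pump_rack between -0.115 and -0.086 m) or (y of plug_cup in the frame of storage_rack between 0.0185 and 0.0485 m and y of plug in the frame of pump_rack between -0.048 and -0.019 m) or (y of plug_cup in the frame of storage_rack between -0.0485 and -0.0185 m and y of plug in the frame of pump_rack between 0.019 and 0.048 m) or (y of plug_cup in the frame of storage_rack between -0.1155 and -0.0855 m and y of plug in the frame of pump_rack between 0.086 and 0.115 m)) and x of valve in the frame of pump_rack between -0.0125 and 0.0125 m and z of valve in the frame of pump_rack between 0.002 and 0.008 m and ((y of valve_cup in the frame of storage_rack between 0.0855 and 0.1155 m and y of valve in the frame of pump_rack between -0.115 and -0.086 m) or (y of valve_cup in the frame of storage_rack between 0.0185 and 0.0485 m and y of valve in the frame of pump_rack between -0.048 and -0.019 m) or (y of valve_cup in the frame of storage_rack between -0.0485 and -0.0185 m and y of valve in the frame of pump_rack between 0.019 and 0.048 m) or (y of valve_cup in the frame of storage_rack between -0.1155 and -0.0855 m and y of valve in the frame of pump_rack between 0.086 and 0.115 m))); the robot touches nothing.
It fails at once if the nipple was dropped or thrown (moving over 0.55 m/s, a fall of some 15 mm, out of the fingers) (contact force between nipple and the fingers below 0.05 N and linear speed of nipple above 0.55 m/s).
It fails at once if the reducer was dropped or thrown (moving over 0.55 m/s, a fall of some 15 mm, out of the fingers) (contact force between reducer and the fingers below 0.05 N and linear speed of reducer above 0.55 m/s).
It fails at once if the plug was dropped or thrown (moving over 0.55 m/s, a fall of some 15 mm, out of the fingers) (contact force between plug and the fingers below 0.05 N and linear speed of plug above 0.55 m/s).
It fails at once if the valve was dropped or thrown (moving over 0.55 m/s, a fall of some 15 mm, out of the fingers) (contact force between valve and the fingers below 0.05 N and linear speed of valve above 0.55 m/s).
It also fails if it takes over 99 s, if anything falls off the work surface, if the arm or the gripper's body presses on something with over 40 N, if the wrist force passes 120 N, or if a joint passes its speed limit or range.

## Robot

A 6-joint arm with a two-finger parallel gripper is mounted at the origin on the work surface. World frame = base frame: x ahead of the robot, y to its left, z up, the work surface at z = 0. Lengths are in m, angles in rad, forces in N, time in s.
With the tool pointing down it reaches from about 0.3 to 0.85 m from the base axis. Payload 5.4 kg.
Tool frame: the origin (TCP) lies at the centre of the arm's flange, where the gripper is bolted on; the fingertips stand 173 mm ahead of it and the grasp point (between the pads) lies 155 mm ahead of it; z points along the fingers, y is the direction in which the jaws open and shut (so a half turn about z gives the same grasp; the last joint's range is limited). The gripper opens to 85 mm and grips with 20 to 120 N. Pads are 22 mm wide; open, the fingers measure 114 mm over their backs; the gripper's body (76 mm by 85 mm) begins 54 mm behind the grasp point. The pads swing forward as they close: fully open they stand 13 mm farther back than shut.
Start: joints at [-1.548, 0.158, 1.597, -0, 1.386, -0.21], TCP at [0.133, -0.559, 0.405] pointing down, gripper open.
Joint ranges: [-2.91, 2.91], [-0.94, 2.29], [0.18, 2.7], [-1.29, 4.43], [0.17, 2.64], [-3, 3]. Speed limits (rad/s): [2.57, 2.57, 3.14, 3.14, 3.14, 3.14].

## Interface

Orientations are given as a unit quaternion [w, x, y, z].
In Python, from plant import arm gives the robot as it stands. Calls block until the motion is done:
- arm.reach(position, orientation): joint-space move of the TCP to a pose.
- arm.move_linear(position, attitude=None, v=0.15): straight line of the TCP; attitude=None keeps the orientation; v is the mean speed in m/s.
- arm.movej(angles): joint-space move.
- arm.grip(opening): finger opening in m; the grip force is fixed at half the most; returns when the fingers have stopped.
- arm.sleep(seconds).
- arm.solve_ik(position, orientation): joint angles nearest the present ones, or None.
- arm.state(): the state.
- arm.read_camera(name): name is "side" or "top"; returns a dict with "frame" (480x640x3 uint8, red, green, blue), "depth" (480x640 float32, m along the optical axis (not along the pixel's ray), 0 where there is no reading), "vfov" (degrees; the focal length in pixels is half the picture's height over the tangent of half this angle, whatever the lens; pixels are square), "cx", "cy" (the principal point, pixels), "dist_coeffs" ([k1, k2, p1, p2, k3] as OpenCV has them; the pictures are not rectified), "R" (3x3) and "t" (3): a world point X has camera coordinates R X + t. Camera axes: x right, y down, z forward; pixel columns grow to the right and rows downward; lengths in m; the calibration is good to about 2 mm. A picture is of the moment at which its call begins.
A pose or a line that the arm cannot do raises arm.MotionError and nothing moves.
- arm.job_done(): hands the job in, once; it reports no verdict.
The state is a dict: "clock": time; "q": joint angles; "joint_velocities": joint speeds; "tau": joint torques, N m; "position": TCP position; "tcp_rot": TCP orientation; "wrist_force": force on the tool from outside, world axes, zero at the start; "wrist_torque": the same for the moment, N m; "opening": finger opening in m.
Only numpy, scipy, OpenCV 4.12 (cv2) and the standard library are available. Lean on these libraries where they do the work, as an engineer would, in place of code of your own. Each camera call takes 0.05 s, during which the arm holds its last target.

## Working session

There is one attempt and no reset: what is moved stays moved. The work goes in short steps, each a Python script; the robot and the scene stay as the last script left them, time stands still between calls to the robot, and variables do not carry over. Pictures are saved under pics/ and viewed, and the job is handed in when it is done.

```bash
ls; mkdir -p pics; python3 - <<'E'
from plant import arm
import cv2,numpy as np
for n in("side","top"):
    c=arm.read_camera(n); cv2.imwrite(f"pics/{n}0.png",c["frame"][:,:,::-1]); np.savez(f"{n}0.npz",**c)
    print(n,c["vfov"],c["cx"],c["cy"],c["dist_coeffs"],np.round(c["R"],3).tolist(),c["t"], -np.array(c["R"]).T@c["t"])
s=arm.state();print(s)
E
```

```text
pics
side 51.55119803956688 314.2592647281634 239.24664943373904 [-0.07561685  0.          0.          0.          0.        ] [[0.954, -0.3, -0.009], [-0.203, -0.622, -0.756], [0.221, 0.723, -0.654]] [-0.45134432  0.15839139  0.70727979] [ 0.30615115 -0.54826929  0.57854688]
top 57.267128857423295 322.527223613955 228.9231715079338 [-0.02309208  0.          0.          0.          0.        ] [[0.105, -0.994, 0.002], [-0.973, -0.103, -0.204], [0.203, 0.02, -0.979]] [-0.03662137  0.50933768  0.60510336] [0.37674924 0.00418325 0.69638969]
{'clock': 0.1, 'q': array([-1.54809079e+00,  1.58992683e-01,  1.59815042e+00,  2.98884410e-05,
        1.38618534e+00, -2.10052170e-01]), 'joint_velocities': array([ 8.25796729e-05, -1.17943552e-03, -3.42964276e-03, -6.96798586e-05,
        4.29657676e-04,  1.48886003e-03]), 'tau': array([-1.06279354e-04, -3.96989965e+01, -3.32337320e+01, -3.06071743e-04,
        4.18055846e-03,  7.19533489e-06]), 'position': array([ 0.13263451, -0.55922642,  0.40378926]), 'tcp_rot': array([-8.62713954e-04,  9.93235567e-01,  1.16113542e-01,  9.58030575e-05]), 'wrist_force': array([-0.08747915,  0.19602281,  0.3867507 ]), 'wrist_torque': array([0.0171005 , 0.01165688, 0.03144396]), 'opening': 0.08530507854634134}
```

View pics/side0.png

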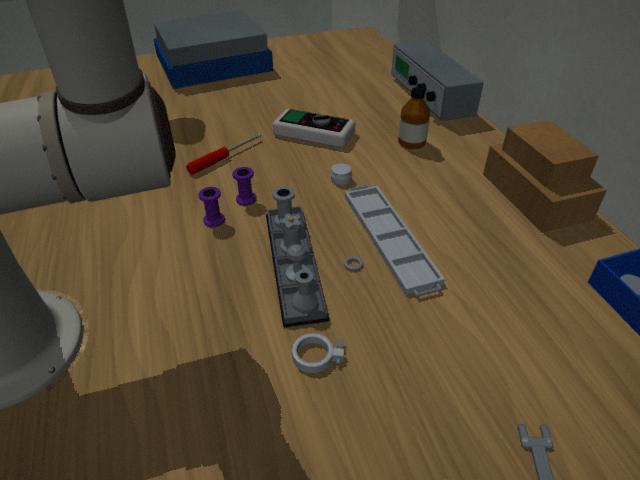

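View pics/top0.png

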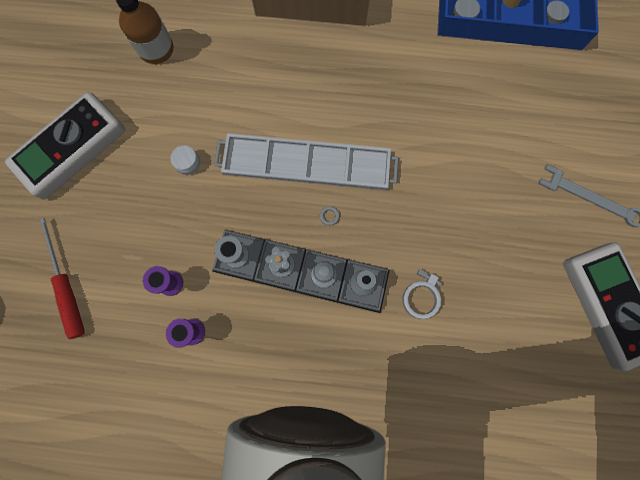

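```bash
cat > h.py <<'E'
import numpy as np,cv2
def K(c):
    f=240/np.tan(np.radians(float(c["vfov"]))/2); return np.array([[f,0,float(c["cx"])],[0,f,float(c["cy"])],[0,0,1]])
def ray(c,uv,z):
    p=cv2.undistortPoints(np.array(uv,float).reshape(-1,1,2),K(c),np.array(c["dist_coeffs"],float)).reshape(-1,2)
    R=np.array(c["R"]);o=-R.T@np.array(c["t"]); d=np.c_[p,np.ones(len(p))]@R
    return o+d*((z-o[2])/d[:,2])[:,None]
def proj(c,X):
    return cv2.projectPoints(np.array(X,float).reshape(-1,1,3),cv2.Rodrigues(np.array(c["R"]))[0],np.array(c["t"],float),K(c),np.array(c["dist_coeffs"],float))[0].reshape(-1,2)
E
python3 - <<'E'
import cv2,numpy as np
t=cv2.imread("pics/top0.png")
cv2.imwrite("pics/topA.png",cv2.resize(t[120:320,205:405],None,fx=3,fy=3,interpolation=cv2.INTER_CUBIC))
s=cv2.imread("pics/side0.png")
cv2.imwrite("pics/sideA.png",cv2.resize(s[170:340,250:450],None,fx=3.5,fy=3.5,interpolation=cv2.INTER_CUBIC))
c=np.load("top0.npz");from h import *
hsv=cv2.cvtColor(t,cv2.COLOR_BGR2HSV)
m=((hsv[...,1]<60)).astype(np.uint8)*255
n,l,st,ce=cv2.connectedComponentsWithStats(m)
for i in range(1,n):
    if st[i,4]>1500:
        pts=np.argwhere(l==i)[:,::-1].astype(np.float32)
        r=cv2.minAreaRect(pts)
        print(st[i],r)
cv2.imwrite("pics/mask0.png",m)
E
```

```text
[   5   92  120  108 5447] ((64.6560287475586, 145.24237060546875), (57.29783248901367, 115.1290283203125), 49.63546371459961)
[ 214  133  185   57 7325] ((306.23333740234375, 161.17813110351562), (183.5078125, 42.56336212158203), 5.355825901031494)
[ 213  230  176   83 7543] ((299.3803405761719, 270.214111328125), (175.9506072998047, 44.09270095825195), 13.671307563781738)
[ 563  242   77  129 5221] ((615.694580078125, 306.18511962890625), (127.42707824707031, 60.95252990722656), 65.11963653564453)
[  221   407   165    73 10230] ((303.0, 443.0), (72.0, 164.0), 90.0)
```

View pics/topA.png

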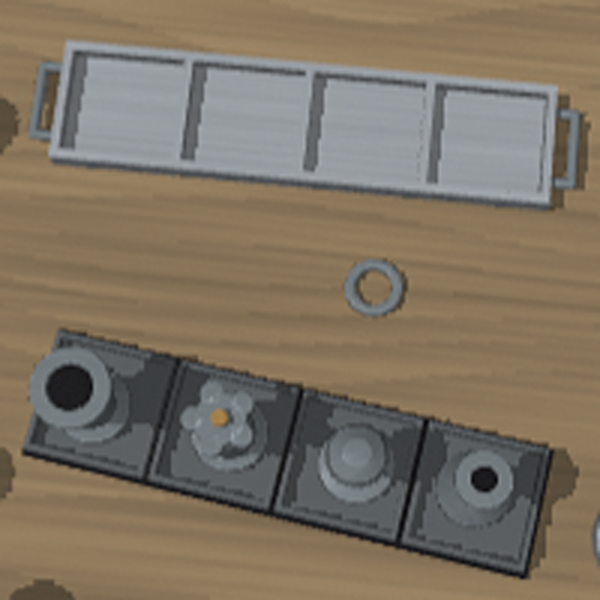

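View pics/sideA.png

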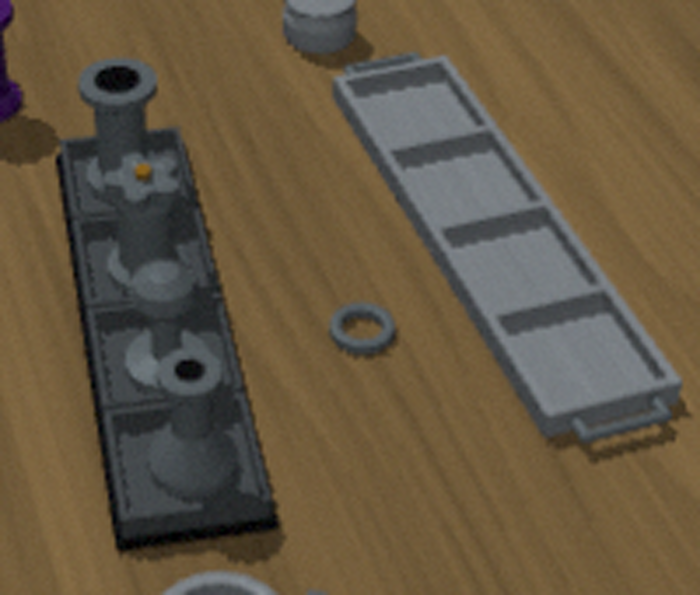

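View pics/mask0.png

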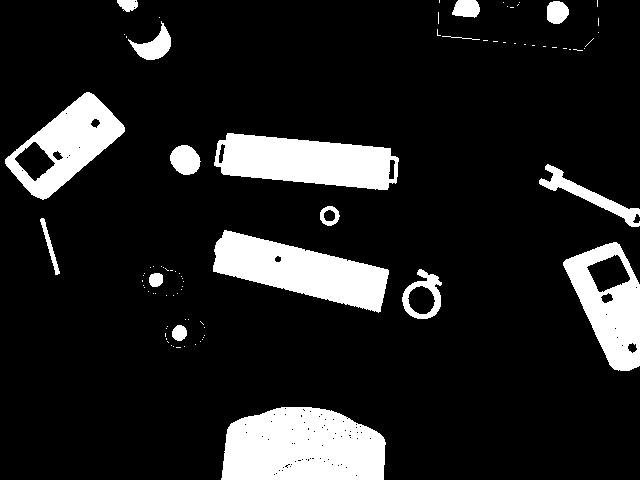

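```bash
cat > m.py <<'E'
from h import *
T=np.load("top0.npz");S=np.load("side0.npz")
A=lambda p:(np.array(p,float)+.5)/3-.5+[205,120]
B=lambda p:(np.array(p,float)+.5)/3.5-.5+[250,170]
def tri(a,b):
    P=[]
    for c,u in((T,a),(S,b)):
        p=cv2.undistortPoints(np.array(u,float).reshape(1,1,2),K(c),c["dist_coeffs"]).ravel()
        P.append((np.c_[c["R"],c["t"]],p))
    X=cv2.triangulatePoints(P[0][0],P[1][0],P[0][1],P[1][1]).ravel();return X[:3]/X[3]
E
python3 - <<'E'
from m import *
np.set_printoptions(precision=4,suppress=True)
def refine(c,p,mask,r):
    u,v=np.round(p).astype(int);w=mask[v-r:v+r+1,u-r:u+r+1]
    ys,xs=np.nonzero(w);return np.array([xs.mean()+u-r,ys.mean()+v-r]),len(xs)
def bore(c,p,r,th):
    g=c["frame"].max(2);return refine(c,p,g<th,r)
def br(c,p,r):
    h=cv2.cvtColor(c["frame"],cv2.COLOR_RGB2HSV);return refine(c,p,(h[...,1]>110),r)
for n,a,b,f in(("nip",(69,388),(117,78),lambda c,p:bore(c,p,9 if c is T else 5,45)),("red",(484,479),(189,369),lambda c,p:bore(c,p,5,45)),("valve",(219,417),(144,172),lambda c,p:br(c,p,4))):
    ua,na=f(T,A(a));ub,nb=f(S,B(b)); print(n,ua,na,A(a),ub,nb,B(b),tri(ua,ub))
    z={"nip":.072,"red":.066,"valve":.072}[n]; print("  top",ray(T,ua,z),"side",ray(S,ub,z))
print("plug tri",tri(A((353,455)),B((161,288))),ray(T,A((353,455)),.056),ray(S,B((161,288)),.056))
print("pump far T",ray(T,A([(67,41),(557,87),(550,200),(49,153)]),.014))
print("pump S",ray(S,B([(334,83),(444,57),(680,383),(546,418)]),.014))
print("stor T cups rim",ray(T,A([(61,330),(551,448),(527,571),(25,452)]),.017))
print("stor S",ray(S,B([(62,157),(180,131),(275,520),(119,542)]),.01))
# depth check
for p in [(69,345),(353,455),(130,110),(500,140)]:
    u,v=np.round(A(p)).astype(int);d=T["depth"][v,u]
    q=cv2.undistortPoints(np.array([[[u,v]]],float),K(T),T["dist_coeffs"]).ravel();print(p,T["R"].T@(np.r_[q,1]*d-T["t"]))
E
```

```text
nip [227.8462 248.7396] 169 [227.6667 249.    ] [283.0896 192.1642] 67 [283.0714 191.9286] [0.4632 0.1492 0.0717]
  top [[0.463  0.1492 0.072 ]] side [[0.4633 0.1488 0.072 ]]
red [365.963  279.4074] 54 [366.     279.3333] [303.7027 275.3243] 37 [303.6429 275.0714] [ 0.4409 -0.0528  0.0652]
  top [[ 0.4407 -0.0527  0.066 ]] side [[ 0.4408 -0.0536  0.066 ]]
valve [277.9091 258.9091] 22 [277.6667 258.6667] [290.5 218.5] 16 [290.7857 218.7857] [0.4565 0.0759 0.0698]
  top [[0.456  0.0757 0.072 ]] side [[0.456  0.0731 0.072 ]]
plug tri [0.4467 0.0108 0.0546] [[0.4468 0.0108 0.056 ]] [[0.4461 0.0094 0.056 ]]
pump far T [[ 0.6632  0.1931  0.014 ]
 [ 0.6648 -0.0792  0.014 ]
 [ 0.5996 -0.0801  0.014 ]
 [ 0.5975  0.193   0.014 ]]
pump S [[ 0.5949  0.1871  0.014 ]
 [ 0.6628  0.1915  0.014 ]
 [ 0.6643 -0.0807  0.014 ]
 [ 0.5968 -0.0815  0.014 ]]
stor T cups rim [[ 0.5003  0.171   0.017 ]
 [ 0.4654 -0.0903  0.017 ]
 [ 0.4016 -0.0829  0.017 ]
 [ 0.4346  0.1799  0.017 ]]
stor S [[ 0.4366  0.1742  0.01  ]
 [ 0.5026  0.1765  0.01  ]
 [ 0.4645 -0.0966  0.01  ]
 [ 0.3986 -0.0879  0.01  ]]
(69, 345) [0.483  0.152  0.0719]
(353, 455) [0.446  0.0112 0.0673]
(130, 110) [0.6303 0.1545 0.0057]
(500, 140) [ 0.634  -0.0504  0.0068]
```

```bash
cat > a.py <<'E'
from h import *
from plant import arm
from scipy.spatial.transform import Rotation as Ro
def quat(psi):
    y=np.array([np.cos(psi),np.sin(psi),0]);z=np.array([0,0,-1.]);x=np.cross(y,z)
    q=Ro.from_matrix(np.c_[x,y,z]).as_quat();return np.r_[q[3],q[:3]]
SY,PY=-.135,.006; PC=np.array([.6302,.056]);ey=np.array([-np.sin(PY),np.cos(PY)])
# name: xy, grip height, bay y
F=dict(reducer=((.4408,-.0530),.038,.1005),plug=((.4466,.0105),.046,.0335),valve=((.456,.0752),.037,-.0335),nipple=((.4631,.149),.040,-.1005))
OFF=.153; UP=.085
def st(m):
    s=arm.state();print(m,"t%.2f"%s["clock"],np.round(s["position"],4),"open %.4f"%s["opening"],"F",np.round(s["wrist_force"],1),flush=True);return s
def pick(n,flip=0):
    xy,g,_=F[n];Q=quat(SY+flip*np.pi);z=.008+g+OFF
    arm.move_linear([*xy,z],Q,v=.15);st("down")
    arm.grip(.0);s=st("gripped")
    arm.move_linear([*xy,z+UP],v=.15);st("up")
def place(n,flip=0):
    _,g,by=F[n];Q=quat(PY+flip*np.pi);xy=PC+by*ey;z=.005+g+OFF
    arm.move_linear([*xy,z+UP],Q,v=.25);st("over")
    arm.move_linear([*xy,z+.01],v=.15);arm.move_linear([*xy,z+.0008],v=.03);st("set")
    arm.sleep(.2);arm.grip(.085);st("open");arm.move_linear([*xy,z+UP],v=.15)
E
python3 - <<'E'
from a import *
for f in(0,1):
  for n in F:
    xy,g,by=F[n]; print(f,n,arm.solve_ik([*xy,.2],quat(SY+f*np.pi)),arm.solve_ik([*(PC+by*ey),.2],quat(PY+f*np.pi)))
E
```

```text
0 reducer [-3.93117226e-01  1.06028315e-01  2.10809844e+00 -4.44089210e-16
  9.27465898e-01 -2.58117226e-01] [ 5.77472986e-02  5.63139346e-01  1.51095037e+00 -4.44089210e-16
  1.06750294e+00  5.17472986e-02]
0 plug [-2.48223749e-01  1.12800141e-01  2.10058924e+00 -4.44089210e-16
  9.28203272e-01 -1.13223749e-01] [-4.84405858e-02  5.36052701e-01  1.55073313e+00 -4.44089210e-16
  1.05480682e+00 -5.44405858e-02]
0 valve [-9.89953472e-02  1.50208839e-01  2.05830174e+00 -4.44089210e-16
  9.33082072e-01  3.60046528e-02] [-1.55561530e-01  5.24067505e-01  1.56819027e+00 -4.44089210e-16
  1.04933488e+00 -1.61561530e-01]
0 nipple [ 6.22543286e-02  2.07314559e-01  1.99116440e+00 -4.44089210e-16
  9.43113696e-01  1.97254329e-01] [-2.61184313e-01  5.27468453e-01  1.56324585e+00 -4.44089210e-16
  1.05087835e+00 -2.67184313e-01]
1 reducer [-3.93117226e-01  1.06028315e-01  2.10809844e+00 -4.44089210e-16
  9.27465898e-01  2.88347543e+00] None
1 plug None None
1 valve None [-1.55561530e-01  5.24067505e-01  1.56819027e+00 -4.44089210e-16
  1.04933488e+00  2.98003112e+00]
1 nipple [ 6.22543286e-02  2.07314559e-01  1.99116440e+00 -4.44089210e-16
  9.43113696e-01 -2.94433832e+00] [-2.61184313e-01  5.27468453e-01  1.56324585e+00 -4.44089210e-16
  1.05087835e+00  2.87440834e+00]
```

```bash
python3 - <<'E'
from a import *
n="reducer"
xy,g,_=F[n];arm.reach([*xy,.008+g+OFF+UP],quat(SY));st("above")
pick(n)
c=arm.read_camera("side");cv2.imwrite("pics/side1.png",c["frame"][:,:,::-1])
E
```

```text
above t2.27 [ 0.441  -0.0537  0.2843] open 0.0854 F [ 0.7 -0.7 -0.3]
down t2.98 [ 0.4413 -0.0534  0.1996] open 0.0857 F [ 0.5 -0.4  0.1]
gripped t3.59 [ 0.4408 -0.053   0.1994] open 0.0243 F [-2.6 -0.   5.1]
up t4.31 [ 0.4403 -0.0528  0.2831] open 0.0239 F [-0.3  0.4 -2.1]
```

View pics/side1.png

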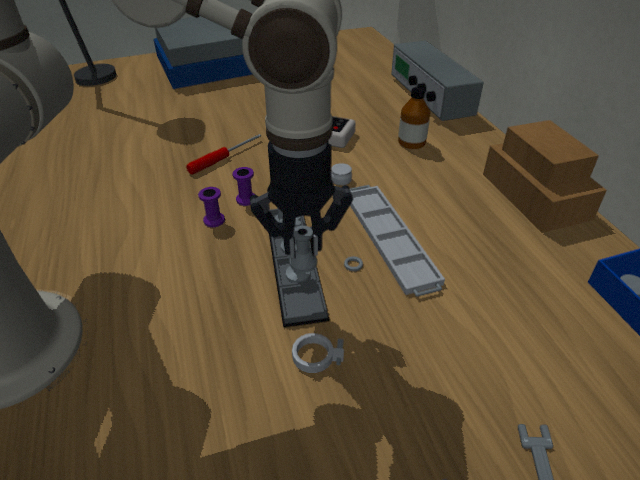

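```bash
python3 - <<'E'
import cv2
s=cv2.imread("pics/side1.png")
cv2.imwrite("pics/side1z.png",cv2.resize(s[180:310,240:370],None,fx=4.5,fy=4.5,interpolation=cv2.INTER_CUBIC))
E
```

```text
(no output)
```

View pics/side1z.png

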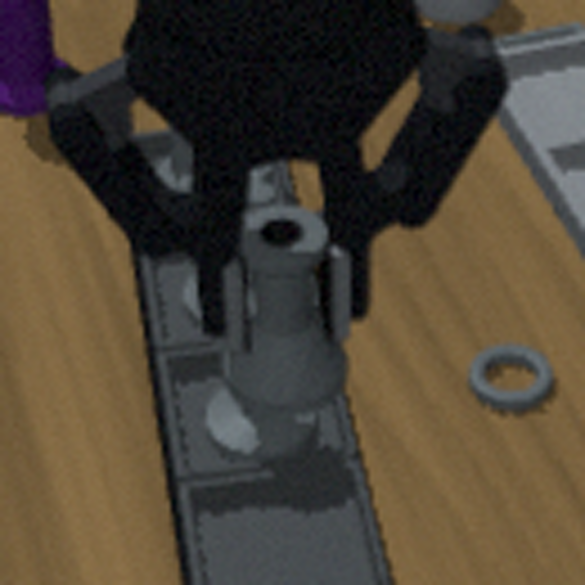

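```bash
python3 - <<'E'
from a import *
n="reducer"
xy,g,_=F[n];z=.008+g+OFF
arm.move_linear([*xy,z+.01],v=.15);arm.move_linear([*xy,z+.0008],v=.03);st("set")
arm.sleep(.2);arm.grip(.06);st("open")
z=.008+g+.158
arm.move_linear([*xy,z],v=.05)
arm.grip(0);st("gripped")
c=arm.read_camera("side");cv2.imwrite("pics/side2z.png",cv2.resize(c["frame"][180:330,240:390,::-1],None,fx=4,fy=4,interpolation=cv2.INTER_CUBIC))
E
```

```text
set t5.47 [ 0.4408 -0.053   0.1998] open 0.0244 F [-0.5 -0.  -1. ]
open t6.10 [ 0.4409 -0.053   0.1999] open 0.0601 F [-0.4  0.5 -0.6]
gripped t6.78 [ 0.4408 -0.053   0.2042] open 0.0253 F [-1.7  0.4  5. ]
```

View pics/side2z.png

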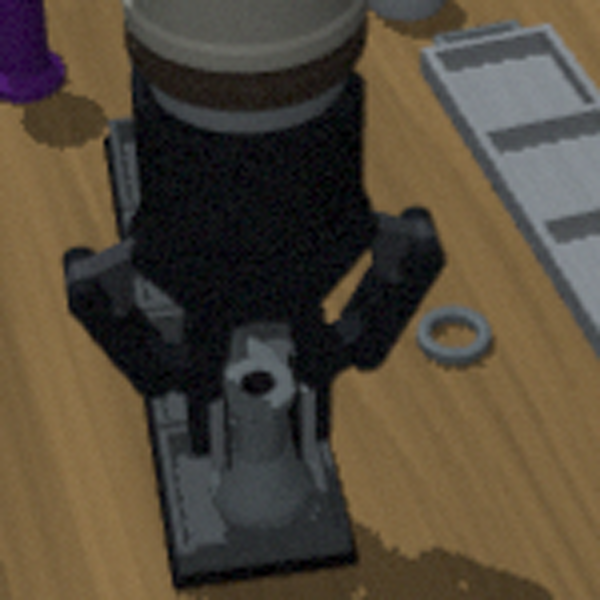

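```bash
python3 - <<'E'
from a import *
n="reducer"
xy,g,_=F[n]
ims=[]
for o in (.155,.162):
    arm.grip(.05);arm.move_linear([*xy,.008+g+o],v=.05)
    arm.grip(0);st("gripped %.3f"%o)
    c=arm.read_camera("side");ims.append(cv2.resize(c["frame"][240:320,270:340,::-1],None,fx=5,fy=5,interpolation=cv2.INTER_CUBIC))
cv2.imwrite("pics/side3z.png",np.hstack(ims))
E
```

```text
gripped 0.155 t7.79 [ 0.4408 -0.053   0.2012] open 0.0251 F [-2.  -0.   3.9]
gripped 0.162 t8.86 [ 0.4409 -0.053   0.2082] open 0.0249 F [-1.8 -0.5  5.1]
```

View pics/side3z.png

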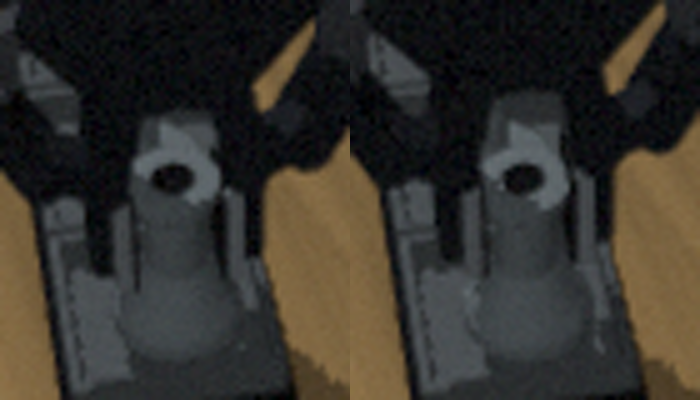

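```bash
sed -i 's/OFF=.153/OFF=.156/' a.py; python3 - <<'E'
from a import *
n="reducer"
xy,g,_=F[n]
arm.grip(.05);arm.move_linear([*xy,.008+g+OFF],v=.05)
arm.grip(0);st("gripped");arm.sleep(.4);st("later")
arm.move_linear([*xy,.008+g+OFF+UP],v=.15);st("up")
ims=[]
for k in("side","top"):
    c=arm.read_camera(k);cv2.imwrite(f"pics/{k}4.png",c["frame"][:,:,::-1])
    if k=="side":cv2.imwrite("pics/side4z.png",cv2.resize(c["frame"][190:310,250:370,::-1],None,fx=5,fy=5,interpolation=cv2.INTER_CUBIC))
E
```

```text
gripped t9.89 [ 0.4409 -0.053   0.2022] open 0.0253 F [-1.4  0.2  2.5]
later t10.29 [ 0.4409 -0.053   0.2022] open 0.0254 F [-2.3  0.4  4.4]
up t11.01 [ 0.4403 -0.0528  0.2859] open 0.0252 F [-0.2  0.2 -1.1]
```

View pics/side4z.png

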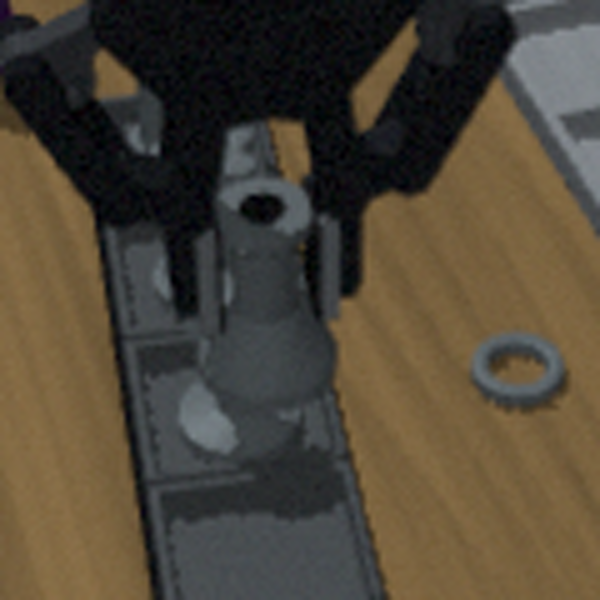

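View pics/top4.png

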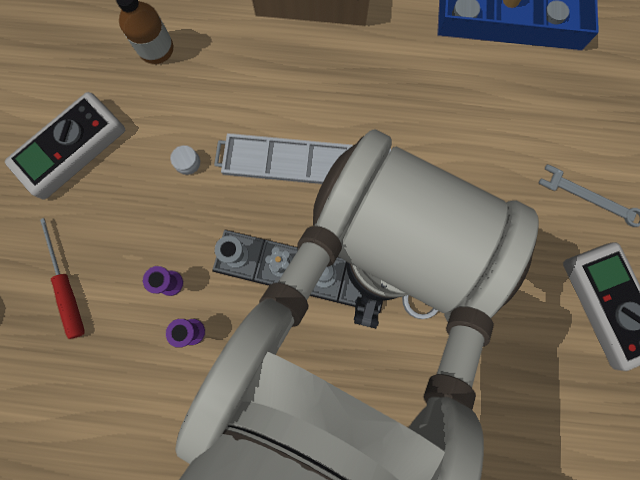

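```bash
python3 - <<'E'
from m import *
from a import *
np.set_printoptions(precision=4,suppress=True)
X=arm.state()["position"]
for z in(.1497,):
    print(proj(S,[X[0],X[1],z]),proj(T,[X[0],X[1],z]))
c=arm.read_camera("side");f=c["frame"]
# bore near crop (262,207)/5+(250,190)
u,v=302,231;w=f[v-6:v+7,u-6:u+7].max(2);print(w)
E
```

```text
[[301.6117 230.9237]] [[372.5856 273.7195]]
[[ 63  65  68  66  68  78  87  70  62  55  78 118 116]
 [ 69  82  89  87 101 105 107 106 103  93  88 111 114]
 [ 96 104 103 106 109 105 103 106 101 103 104 101 100]
 [107 108 100  99  96  95  92  89  94  99 103 104 105]
 [105 101  91  53  45  19  16  22  44  79  99 104 103]
 [104  91  48  20  12  17  18  19  19  31  65 102 107]
 [101  71  12  20  12  11  16   9  16  21  40  86  99]
 [ 90  44  10   0  15  17  17  12  17  23  50  94 101]
 [ 65  53  27   7  12  15   9  12  28  46  75 105 104]
 [ 63  60  47  33  27  23  20  24  43  86 100 104 106]
 [ 63  63  63  57  55  54  41  51  76 104  95 104 104]
 [ 59  62  60  63  60  62  62  62  73  87  74  94  93]
 [ 67  64  65  62  65  66  62  63  65  62  61  63  62]]
```

```bash
python3 - <<'E'
from a import *
place("reducer")
c=arm.read_camera("side");cv2.imwrite("pics/side5.png",c["frame"][:,:,::-1])
xy,g,_=F["plug"];arm.move_linear([*xy,.008+g+OFF+UP],quat(SY),v=.3);st("above plug")
E
```

```text
over t12.43 [0.6291 0.1561 0.2836] open 0.0255 F [-0.8  0.1 -1.4]
set t13.54 [0.6296 0.1565 0.1997] open 0.0254 F [-0.2 -0.4 -1.3]
open t14.35 [0.6296 0.1565 0.1998] open 0.0848 F [-0.  -0.   0.1]
above plug t16.04 [0.4471 0.0108 0.2949] open 0.0850 F [-0.4 -0.5  0.3]
```

View pics/side5.png

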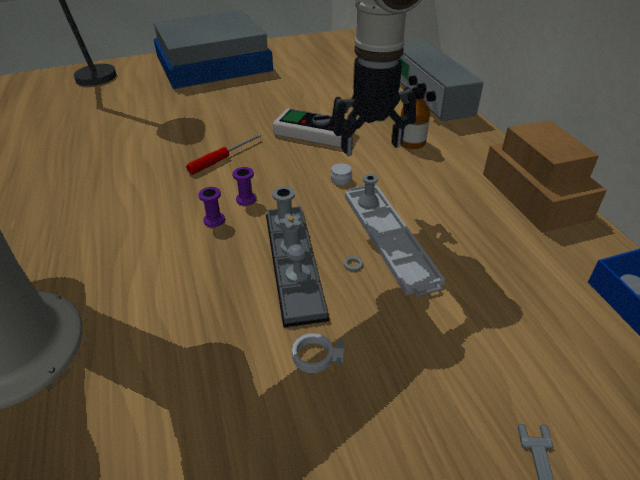

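```bash
python3 - <<'E'
from a import *
pick("plug")
c=arm.read_camera("side");cv2.imwrite("pics/side6z.png",cv2.resize(c["frame"][150:310,230:390,::-1],None,fx=3.7,fy=3.7,interpolation=cv2.INTER_CUBIC))
E
```

```text
down t16.76 [0.4473 0.0106 0.2105] open 0.0851 F [ 0.9 -0.3  0.3]
gripped t17.33 [0.4468 0.0104 0.2108] open 0.0282 F [-2.9 -0.6  6. ]
up t18.05 [0.4461 0.0106 0.294 ] open 0.0279 F [-0.1  0.5 -0.9]
```

View pics/side6z.png

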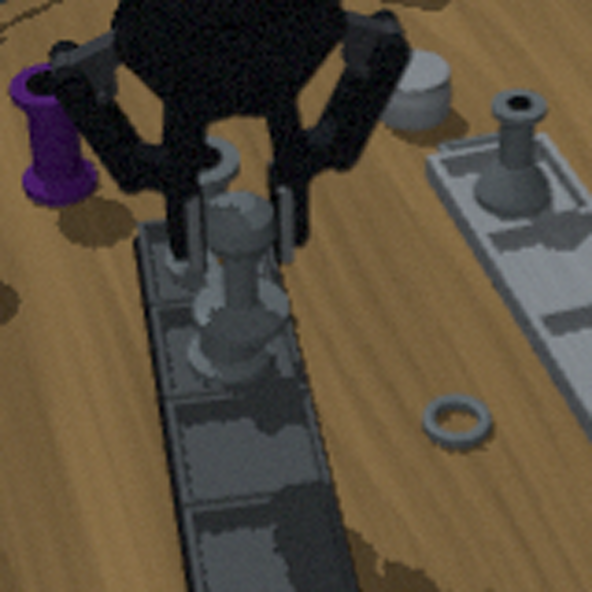

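```bash
python3 - <<'E'
from m import *
a=np.linspace(0,2*np.pi,60);
for z in(.0917,):
    P=proj(S,np.c_[.4461+.02*np.cos(a),.0106+.02*np.sin(a),0*a+z]);print((P[:,1].max()+.5-150)*3.7,(P[:,0].min()-229.5)*3.7,(P[:,0].max()-229.5)*3.7)
E
```

```text
344.81991605877977 192.11478798409652 289.69349439619424
```

```bash
python3 - <<'E'
from a import *
place("plug")
xy,g,_=F["valve"];arm.move_linear([*xy,.008+g+OFF+UP],quat(SY),v=.3);st("above valve")
c=arm.read_camera("side");cv2.imwrite("pics/side7.png",cv2.resize(c["frame"][150:310,270:470,::-1],None,fx=3.7,fy=3.7,interpolation=cv2.INTER_CUBIC))
pick("valve")
c=arm.read_camera("side");cv2.imwrite("pics/side8.png",cv2.resize(c["frame"][120:310,230:430,::-1],None,fx=3.,fy=3.,interpolation=cv2.INTER_CUBIC))
E
```

```text
over t19.05 [0.6292 0.0894 0.2909] open 0.0279 F [ 0.8 -0.2 -1.6]
set t20.16 [0.6301 0.0895 0.2079] open 0.0279 F [-0.1  0.6 -0.5]
open t20.95 [0.63   0.0895 0.2078] open 0.0849 F [-0.3  0.6  0.9]
above valve t22.39 [0.4567 0.0751 0.286 ] open 0.0852 F [ 0.1 -0.4  0.4]
down t23.16 [0.4568 0.0752 0.2016] open 0.0846 F [0.2 0.4 0.5]
gripped t23.72 [0.4563 0.0753 0.2018] open 0.0330 F [-3.   1.   4.8]
up t24.43 [0.4554 0.0752 0.2849] open 0.0325 F [-0.1  0.2 -2.7]
```

View pics/side7.png

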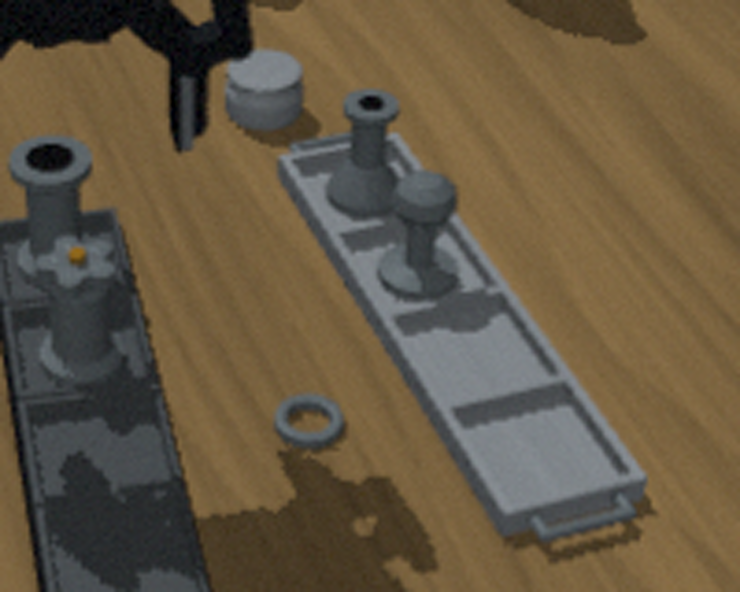

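View pics/side8.png

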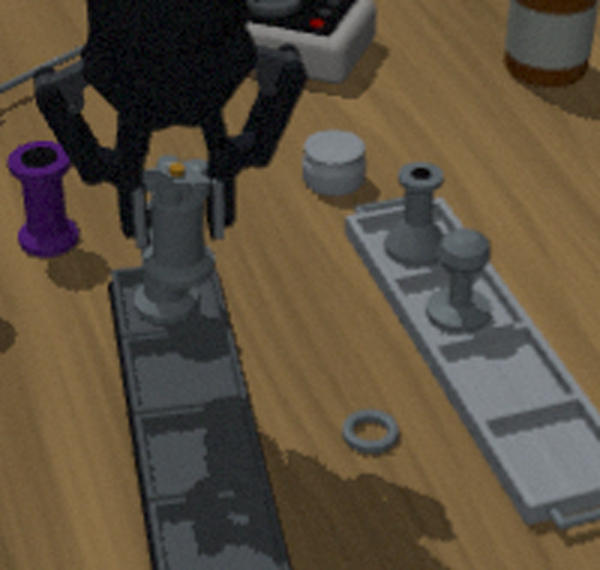

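```bash
python3 - <<'E'
from m import *
print(proj(S,[[.4556,.0752,.1549],[.4556,.0752,.1519]]))
E
```

```text
[[287.74158922 175.4340361 ]
 [287.8254242  177.06949696]]
```

```bash
python3 - <<'E'
from a import *
place("valve")
xy,g,_=F["nipple"];arm.move_linear([*xy,.008+g+OFF+UP],quat(SY),v=.3);st("above nipple")
c=arm.read_camera("side");cv2.imwrite("pics/side9.png",cv2.resize(c["frame"][150:310,270:470,::-1],None,fx=3.,fy=3.,interpolation=cv2.INTER_CUBIC))
pick("nipple")
c=arm.read_camera("side");cv2.imwrite("pics/side10.png",cv2.resize(c["frame"][100:310,200:450,::-1],None,fx=2.5,fy=2.5,interpolation=cv2.INTER_CUBIC))
from m import *
print((proj(S,[.4625,.149,.1557])+.5-[200,100])*2.5)
E
```

```text
over t25.36 [0.6295 0.0229 0.2817] open 0.0330 F [ 0.2 -0.  -2.5]
set t26.47 [0.6306 0.0225 0.199 ] open 0.0327 F [ 0.3 -0.6 -1.3]
open t27.23 [0.6304 0.0225 0.1989] open 0.0847 F [-0.  -0.5 -0.2]
above nipple t28.78 [0.4638 0.1485 0.2888] open 0.0848 F [-0.1 -1.1 -0.4]
down t29.55 [0.4639 0.1487 0.2046] open 0.0850 F [-0.3 -0.1  0.1]
gripped t30.07 [0.4635 0.1491 0.205 ] open 0.0372 F [-1.9 -0.3  4.7]
up t30.78 [0.4625 0.1489 0.288 ] open 0.0370 F [ 0.6 -0.9 -2.6]
[[201.46344403 127.85321887]]
```

View pics/side9.png

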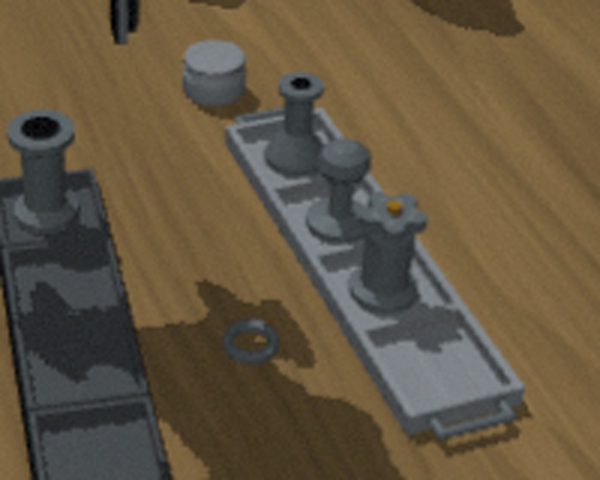

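View pics/side10.png

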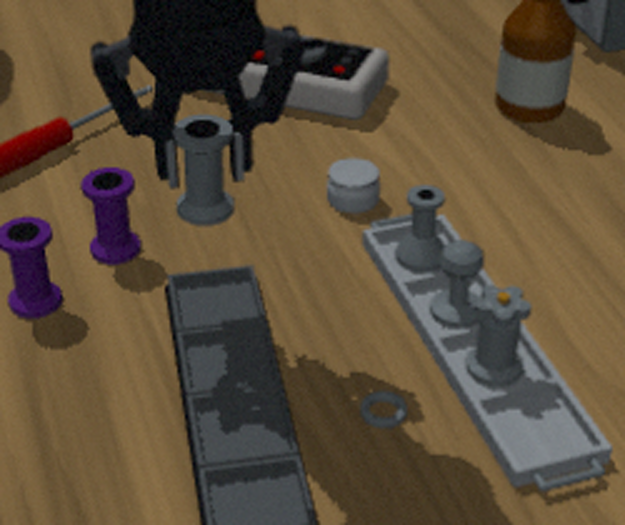

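```bash
python3 - <<'E'
from a import *
place("nipple")
arm.move_linear([.45,0,.38],v=.3);arm.movej([-1.548,.158,1.597,0,1.386,-.21]);st("away")
for n in("side","top"):
    c=arm.read_camera(n);np.savez(n+"9.npz",**c)
    r=(c["frame"][150:310,270:470] if n=="side" else c["frame"][110:230,200:420])
    cv2.imwrite(f"pics/{n}11.png",cv2.resize(r[:,:,::-1],None,fx=3.5,fy=3.5,interpolation=cv2.INTER_CUBIC))
E
```

```text
over t32.01 [ 0.6302 -0.0437  0.2854] open 0.0369 F [-0.3  0.4 -2.1]
set t33.12 [ 0.631  -0.0446  0.2021] open 0.0370 F [ 0.4  0.4 -0.3]
open t33.85 [ 0.6308 -0.0445  0.2018] open 0.0850 F [-0.6 -0.7  0.2]
away t37.69 [ 0.1336 -0.5591  0.4049] open 0.0851 F [ 0.4  0.1 -0.3]
```

View pics/side11.png

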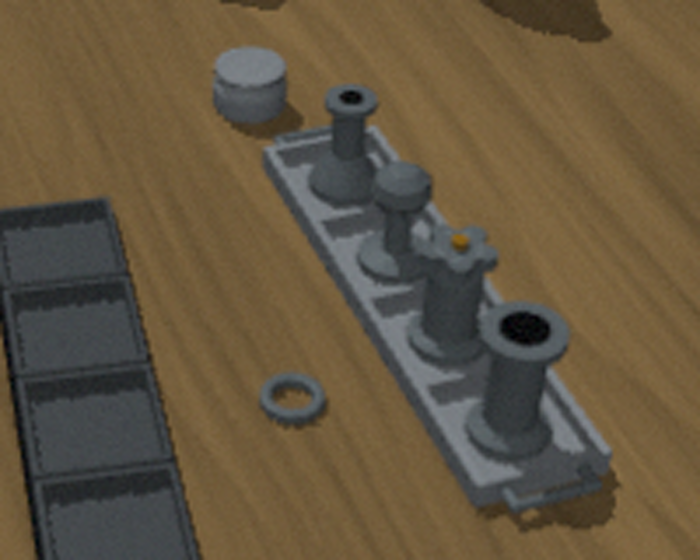

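View pics/top11.png

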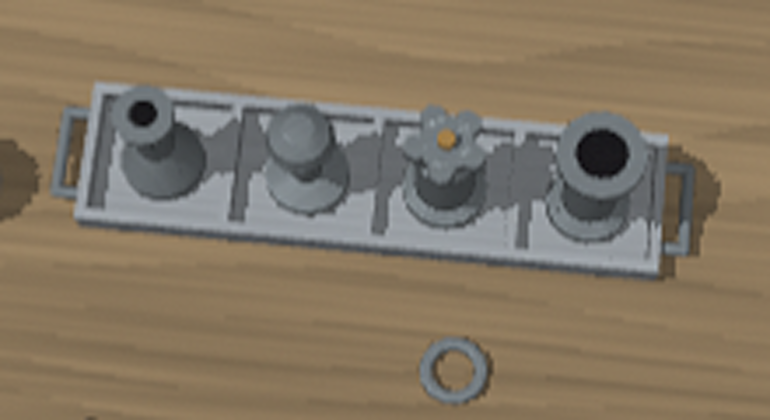

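```bash
python3 - <<'E'
from m import *
T=np.load("top9.npz")
a=lambda p:(np.array(p,float)+.5)/3.5-.5+[200,110]; b=lambda p:(np.array(p,float)+.5)/3.5-.5+[270,150]
PC=np.array([.6302,.056])
for n,p,q,z,y in(("red",(143,113),(350,97),.063,.1005),("plug",(302,132),(403,183),.053,.0335),("valve",(448,138),(460,241),.068,-.0335),("nip",(602,152),(526,328),.069,-.1005)):
    print(n,np.round(ray(T,a(p),z)[0,:2]-PC-[-.006*y,y],4),np.round(ray(S,b(q),z)[0,:2]-PC-[-.006*y,y],4),np.round(tri(a(p),b(q))[2],4))
E
```

```text
red [0.0012 0.0002] [0.0011 0.0004] 0.0632
plug [ 0.0032 -0.002 ] [0.0028 0.0007] 0.0555
valve [ 0.0008 -0.0003] [ 0.0003 -0.001 ] 0.0674
nip [ 0.0007 -0.0003] [ 0.0008 -0.0008] 0.0685
```

All four tops lie within about 3 mm of their bay centres, and their heights match standing on the bay floor.

```bash
python3 -c "
from plant import arm
arm.job_done()"
```

```text
the job is handed in; nothing more can be done
```

All four fittings are in the pump rack in reversed order, and the job is handed in at about 38 s on the robot's clock. No verdict is reported. From the left, the storage rack held nipple, valve, plug, reducer, and the pump rack now holds reducer, plug, valve, nipple.

- **Position:** In the last pictures from both cameras, every top lies within about 3.5 mm of its bay's centre. The plug is farthest off at about 3 mm; I took its centre by eye from the outline of its knob.
- **Height and uprightness:** Triangulated heights of the tops fit fittings standing on the bay floor. All four look upright in both views; I did not measure the tilt.
- **At rest and released:** The arm went back to its start pose with the gripper open before I handed in, so it touches nothing.
- **First grasp:** On the first lift the reducer looked pinched by the fingertips on its cone. I set it back in its cup, tried other heights, and lifted it again about 3 mm higher.
- **Disagreement:** The gripper's opening reading did not match the given diameters: about 25 mm on the 18 mm neck, 28 on the 32 mm knob, 33 on the 28 mm body and 37 on the 26 mm tube. I did not find out why. In the side view the lifted fittings hung where expected, within about 2 mm.

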